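Zero the tablet mill's burrs and set it three clicks open

ROBOT

A 6-joint arm with a two-finger parallel gripper is mounted at the origin on the work surface. World frame = base frame: x ahead of the robot, y to its left, z up, the work surface at z = 0. Lengths are in m, angles in degrees, forces in N, time in s.
With the tool pointing down it reaches from about 0.4 to 0.825 m from the base axis. Payload 7 kg.
Tool frame: the origin (TCP) lies between the finger pads; the fingertips stand 17 mm ahead of it and the grasp point (between the pads) lies 2 mm behind it; x points along the fingers, y is the direction in which the jaws open and shut, and the axes are right-handed (so a half turn about x gives the same grasp; the last joint's range is limited). The gripper opens to 88 mm and grips with 3 to 60 N. Pads are 19 mm wide; open, the fingers measure 130 mm over their backs; the gripper's body (78 mm by 193 mm) begins 47 mm behind the grasp point.
Start: joints at [-55.915, 20.546, 0.682, 0, -70.136, -16.507], TCP at [0.204, -0.643, 0.244] pointing down, gripper open.
Joint ranges: [-176.03, 176.03], [-82.01, 121.73], [-58.28, 71.71], [-173.87, 95.51], [-174.79, -0.11], [-173.66, 173.66]. Speed limits (degrees/s): [136.94, 136.94, 172.46, 180, 180, 180].

INTERFACE

Orientations are given as [roll, pitch, yaw] about the fixed x, y, z axes, in that order (R = Rz(yaw) Ry(pitch) Rx(roll)).
In Python, from plant import r gives the robot as it stands.
- The arm moves only by the shell command python3 -m jog 'ROWS' [FORCE]. ROWS is a JSON object of lists of equal length, an entry for each row: "fingers": the opening, from 0 (shut) to 1 (fully open); "dp": the shift along the tool's x, y, z in mm, a list of three; "twist": the turn about the tool's x in degrees. In form: {"fingers": [fingers, ...], "dp": [[dx, dy, dz], ...], "twist": [twist, ...]}. A call has exactly 5 rows; each row is the pose to reach, as a shift and turn from the pose measured when the call began, along the tool's axes at that moment; what a row does not reach only later rows make up. A row lasts 1/10 s, in which the tool goes at most 50 mm and 8.59 degrees, less where a joint would pass 70% of its speed; a pose out of reach is approached as far as the arm can. A call with a gripper value outside its range is refused whole. The fingers move at their own pace and stop on an object; FORCE is the grip in N (left out, the last holds). Time passes only in rows, so rows that repeat a pose let the fingers close, or fill a call up. It gives the time, the measured TCP pose, the force and the opening at its end, in the units of the state.
- r.get_state(): the state, without advancing time (a new reading comes with each control period).
- r.capture(name): name is "side" or "top"; returns a dict with "frame" (384x512x3 uint8, red, green, blue), "intrinsics" (3x3 intrinsics, pixels), "pose" (4x4, takes a point from camera to world coordinates). Camera axes: x right, y down, z forward; pixel columns grow to the right and rows downward; lengths in m; the calibration is good to about 2 mm. A picture is of the moment at which its call begins. There is no depth.
- r.close_job(): hands the job in, once; it reports no verdict.
The state is a dict: "time_s": time; "joints": joint angles; "qd": joint speeds; "joint_torque": joint torques, N m; "tcp_pos": TCP position; "eef_rot": TCP orientation; "contact_force": force on the tool from outside, world axes, zero at the start; "moment": the same for the moment, N m; "gripper_width": finger opening in m.
Only numpy, scipy, OpenCV 4.12 (cv2) and the standard library are available. Lean on these libraries where they do the work, as an engineer would, in place of code of your own. Each camera call takes 0.05 s, during which the arm holds its last target. There are 200 camera calls.

TASK

Set the tablet mill on the supply-room bench: turn its blue adjustment ring clockwise (seen from above) until you feel the burrs touch, pressing them together only gently, and then back the ring off three clicks the other way. Then flip the red-tipped lock lever beside it over to its other side, let go, and leave everything else on the bench where it is.

Things in the scene. Friction and masses are not known exactly. Their poses are not given: they have to be found in the camera images.
- mill: White tablet mill bolted down on a 290 x 250 mm dark steel base plate. Origin on the table plane, on the ring's vertical axis; x points away from the spout and catch cup, y towards the hand crank. Below the ring lies a white disc, 100 mm across, its top 80 mm up, with 24 ticks, one per click. The clear hopper, 125 mm from the axis at +x, is 125 mm tall; spout and crank stay below 85 mm.
- ring: Blue eight-sided adjustment ring, 58 mm across flats, 28 mm tall, underside 104 mm and top 132 mm above the table, turning about the vertical axis through its origin (centre of its underside). Its level x axis runs along the white stripe on top and the red pointer below; flats lie square to x and every 45 degrees on, so any of four pairs can be gripped from above.
- ring_grip (a point): Point on the ring's axis 122 mm above the table, a good height to grip. Clockwise from above closes the burrs; it starts 2 to 5 clicks open. A click is 15 degrees (0.262 rad); leaving a rest takes about 0.12 N m, and the free ring is drawn to the nearest rest. One rest lies where the burrs begin to touch; where that is differs with wear, shown by no mark: feel for it.
- ring_mark (a point): Outer end of the ring's red pointer, 46 mm from the axis, 89 mm above the table. Past the rest where they meet, the burrs push back like a spring, about 5 N m per rad of ring angle: they count as touching from 0.18 N m of it, held a moment, and are spoilt above 0.85 N m. The ring's total travel is from about 0.4 rad past touching to 1.7 rad open.
- lock (a joint): Lock lever angle in rad: 0 unlocked (leaning towards the mill's -x), 1.0 locked (leaning towards the mill's +x), with end stops at both; it stays where it is left (about 1 N at its tip moves it).
- lock_tip (a point): Centre of the lock lever's red ball (26 mm across) on a 60 mm arm that pivots about the mill's y axis, 36 mm above the table, 115 mm from the ring's axis on the mill's -y side. Unlocked, the ball is 29 mm to the mill's -x of the pivot and 89 mm above the table; locked, 29 mm to +x. The block under it is 70 mm long in x and 50 mm wide, its top 39 mm above the table.
- cup: Steel catch cup, 54 mm wide, 26 mm tall, on the base plate below the spout. Leave it.
- amber: Amber tablet bottle, 52 mm wide, 95 mm tall. Leave it.
- jar: White jar with blue lid, 68 mm wide, 80 mm tall. Leave it.
- brush: Mill brush lying on the bench. Leave it.
- spare: Spare burr, dark steel ring 60 mm wide, 12 mm thick, flat on the bench. Leave it.
- bowl: Steel bowl, 110 mm wide, 40 mm tall. Leave it.
- pack: Green box, 60 x 90 x 40 mm. Leave it.

How it is judged (in metres and radians):
On the way, in this order (a step that is already met when the one before it is completed fails the run):
1. the burrs are brought to touch (pressed together with more than 5 N, 35 mm from the axis) (contact force between ring_dog and burr_stop above 5 N), for 0.15 s.
2. the ring is backed off three clicks from touching (within 0.1 rad of the third click; the ring joint reads 0 where they begin to touch) with the lock still open (value of joint ring between 0.685 and 0.885 rad and value of joint lock below 0.5 rad), for 0.3 s.
3. the lock lever is over on its locked side (value of joint lock above 0.85 rad), for 0.1 s.
At the end, for the whole second after the job is handed in: The ring rests three clicks open of where the burrs touch (within 0.1 rad of the third click), the lock lever is over to its locked side (past 0.85 rad), all released and still (value of joint ring between 0.685 and 0.885 rad and value of joint lock above 0.85 rad and angular speed of ring below 0.1 rad/s).
It fails at once if the burrs are forced together (more than 25 N at 35 mm from the axis, 0.85 N m) (contact force between ring_dog and burr_stop above 25 N).
It fails at once if something else on the bench is moved by more than 20 mm (distance of any of cup, amber, jar, brush, spare, bowl, pack from where it was at the start of the episode above 0.02 m).
It also fails if it takes over 61 s, if anything falls off the work surface, if the arm or the gripper's body presses on something with over 40 N, if the wrist force passes 120 N, or if a joint passes its speed limit or range.

## Working session

There is one attempt and no reset: what is moved stays moved. The work goes in short steps, Python scripts to look and compute and a shell command to move; the robot and the scene stay as the last step left them, time stands still between calls to the robot, and variables do not carry over. Pictures are saved under pics/ and viewed, on a budget of 10 in all, crops included, one or two more only if the job needs it, and the job is handed in when it is done.

```bash
mkdir -p pics; ls
python3 - <<'E'
from plant import r
import cv2,numpy as np
s=r.get_state();print(s)
for n in("top","side"):
    c=r.capture(n);cv2.imwrite(f"pics/{n}0.png",c["frame"][:,:,::-1]);print(n,c["intrinsics"],c["pose"])
    np.savez(f"pics/{n}0.npz",**c)
E
```

```text
pics
{'time_s': 0.0, 'joints': array([-5.59153083e+01,  2.05923287e+01,  6.33982624e-01, -1.96316573e-02,
       -7.01368551e+01, -1.65068315e+01]), 'qd': array([-0.05877518,  0.06198716, -0.0493105 , -0.06125412, -0.02080644,
        0.01592233]), 'joint_torque': array([ 2.39204292e-04, -5.82720137e+01,  2.93059820e+01,  6.99726328e+00,
        6.93379756e-03, -2.45358196e-04]), 'tcp_pos': array([ 0.20368288, -0.64304864,  0.24261571]), 'eef_rot': array([ 95.5374847 ,  89.90302586, 113.1086592 ]), 'contact_force': array([-0.30546789,  0.06137847,  0.04780991]), 'moment': array([0.01798594, 0.01266586, 0.03717164]), 'gripper_width': 0.0874924488771634}
top [[408.77872168   0.         255.55985898]
 [  0.         408.77872168 192.54809994]
 [  0.           0.           1.        ]] [[ 0.02413484 -0.99568008  0.08965872  0.47595075]
 [-0.9996751  -0.02477216 -0.00600218  0.01020795]
 [ 0.00819729 -0.08948473 -0.99595446  1.2412407 ]
 [ 0.          0.          0.          1.        ]]
side [[458.69680584   0.         260.21547246]
 [  0.         458.69680584 196.35548031]
 [  0.           0.           1.        ]] [[ 0.76418831 -0.38157173  0.5200185  -0.28161038]
 [-0.64461386 -0.47946772  0.59546929 -0.9595403 ]
 [ 0.02211784 -0.7902618  -0.61237005  1.07672669]
 [ 0.          0.          0.          1.        ]]
```

View pics/top0.png

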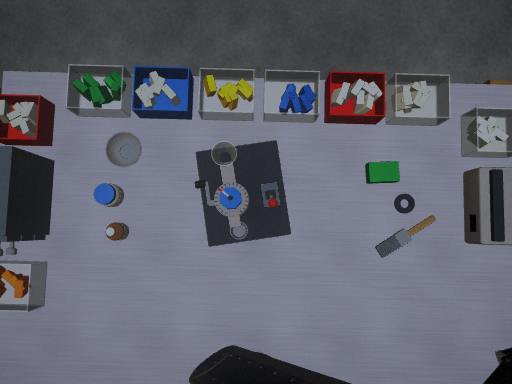

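View pics/side0.png

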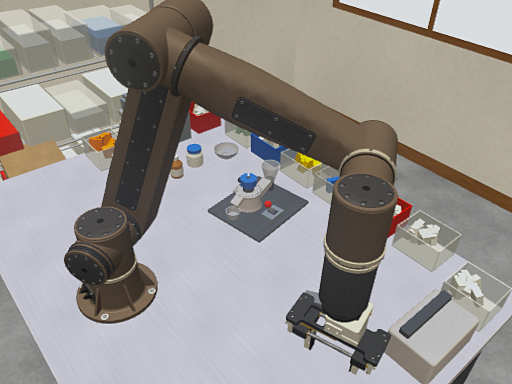

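The top view shows the ring at about (231,198), the red ball at (272,203), the hopper at (224,153) and the cup at (239,230). Next I'll segment these and enlarge the ring.

```bash
cat > h.py <<'E'
import numpy as np,cv2
def ray(c,u,v,z):
    K,P=c["intrinsics"],c["pose"]; d=P[:3,:3]@np.linalg.solve(K,[u,v,1.]); o=P[:3,3]
    return (o+d*(z-o[2])/d[2])
def proj(c,p):
    P=c["pose"]; q=c["intrinsics"]@(P[:3,:3].T@(np.array(p)-P[:3,3])); return q[:2]/q[2]
def blobs(c,kind,box):
    f=c["frame"].astype(int); R,G,B=f[...,0],f[...,1],f[...,2]
    m=((B>R+50)&(B>G+30)) if kind=="blue" else ((R>G+50)&(R>B+50))
    k=np.zeros_like(m);x0,y0,x1,y1=box;k[y0:y1,x0:x1]=1;m=(m&k).astype(np.uint8)
    n,l,st,ce=cv2.connectedComponentsWithStats(m)
    return [(ce[i].round(2),int(st[i,4]),l==i) for i in range(1,n) if st[i,4]>2]
E
python3 - <<'E'
from h import *
out=[]
for n,box in(("top",(195,140,295,250)),("side",(205,150,310,245))):
    c=dict(np.load(f"pics/{n}0.npz"))
    for k,z in(("blue",.132),("red",.089)):
        for b in blobs(c,k,box): print(n,k,b[:2],ray(c,*b[0],z).round(4))
    if n=="top":
        cc=c["frame"][170:230,200:300]; out.append(cv2.resize(cc,(800,480),interpolation=cv2.INTER_CUBIC))
        for q in((224,153),(239,231)): print(q,ray(c,*q,.125 if q[0]==224 else .026).round(4))
cv2.imwrite("pics/crop0.png",out[0][:,:,::-1])
E
```

```text
top blue (array([230.05, 197.61]), 361) [0.5603 0.0726 0.132 ]
top red (array([219.88, 189.25]), 8) [0.5865 0.1044 0.089 ]
top red (array([272.39, 202.61]), 54) [ 0.5523 -0.045   0.089 ]
(224, 153) [0.684  0.0933 0.125 ]
(239, 231) [0.4699 0.0491 0.026 ]
side blue (array([268.23, 154.07]), 240) [0.7147 0.1416 0.132 ]
side blue (array([248.04, 180.55]), 216) [0.5456 0.0551 0.132 ]
side red (array([267.56, 203.88]), 43) [ 0.5497 -0.0472  0.089 ]
```

View pics/crop0.png

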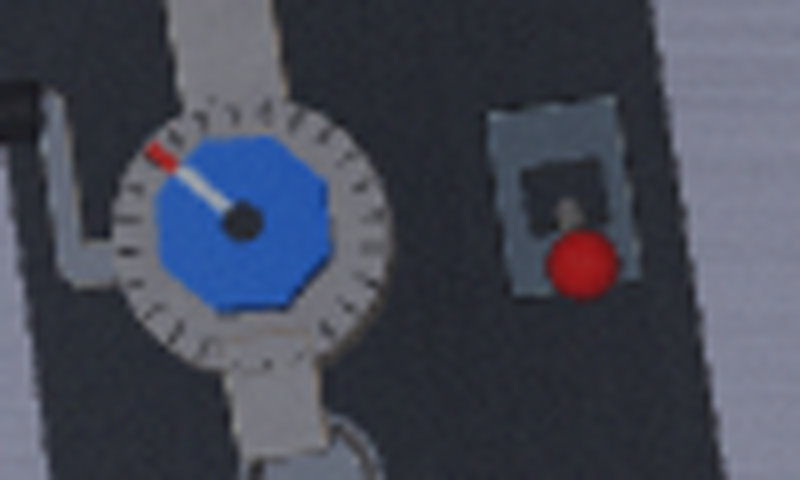

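```bash
cat >> h.py <<'E'
from scipy.spatial.transform import Rotation as Ro
def plan(s,target=None,yaw=None):
    R=Ro.from_euler("xyz",s["eef_rot"],degrees=True).as_matrix()
    y=np.degrees(np.arctan2(R[1,1],R[0,1]))
    print("t",round(s["time_s"],2),"tcp",(s["tcp_pos"]*1e3).round(1),"toolx",R[:,0].round(3),"jawyaw",y.round(2),"j6",s["joints"][5].round(1),"F",s["contact_force"].round(1),"M",s["moment"].round(3),"w",round(s["gripper_width"]*1e3,1))
    if target is not None: print("dp mm",(R.T@(np.array(target)-s["tcp_pos"])*1e3).round(1))
    if yaw is not None: print("twists",[((y-yaw-45*k+90)%180-90).round(1) for k in range(4)])
E
cat > fit.py <<'E'
from h import *
from scipy.optimize import least_squares
t,s=[dict(np.load(f"pics/{n}0.npz")) for n in("top","side")]
# mill frame points seen
obs=[(t,(0,0,.132),(230.4,197.75)),(t,(-.029,-.115,.089),(272.39,202.61)),(s,(-.029,-.115,.089),(267.56,203.88))]
def f(p):
    R=Ro.from_euler("z",p[2]).as_matrix()
    return np.concatenate([proj(c,R@np.array(a)+[p[0],p[1],0])-u for c,a,u in obs])
q=least_squares(f,[.56,.072,.17]);print(q.x[:2].round(4),np.degrees(q.x[2]).round(2),q.fun.round(2))
a=q.x[:2]
for n,z,u in(("ptr",.089,(219.88,189.25)),("stripe",.132,(222.5,191))):
    d=ray(t,*u,z)[:2]-a;print(n,np.degrees(np.arctan2(d[1],d[0])).round(1),np.hypot(*d).round(4))
from plant import r
plan(r.get_state(),[*a,.2],50.5)
E
python3 fit.py
```

```text
[0.56   0.0724] 10.11 [-0.28 -0.03  0.34  0.27  0.18 -0.39]
ptr 50.4 0.0417
stripe 50.0 0.0278
t 0.1 tcp [ 203.7 -643.1  242.7] toolx [-0.001  0.001 -1.   ] jawyaw 107.57 j6 -16.5 F [-0.7  0.4 -0.3] M [-0.013  0.001  0.002] w 87.0
dp mm [ 43.5 574.4 555.7]
twists [np.float64(57.1), np.float64(12.1), np.float64(-32.9), np.float64(-77.9)]
```

```bash
python3 -m jog '{"fingers":[1,1,1,1,1],"dp":[[0,36,35],[0,72,70],[0,108,105],[0,144,140],[0,180,175]],"twist":[0,0,0,0,0]}' 40
python3 -m jog '{"fingers":[1,1,1,1,1],"dp":[[0,36,35],[0,72,70],[0,108,105],[0,144,140],[0,180,175]],"twist":[0,0,0,0,0]}' 40
python3 -c "
from h import *
from plant import r
plan(r.get_state(),[.56,.0724,.2],50.4)"
```

```text
time_s: 0.6
tcp_pos: [0.3159, -0.418, 0.2427]
eef_rot: [98.8, 89.9, 116.4]
contact_force: [1.7, -0.1, 0.1]
gripper_width: 0.0877
time_s: 1.1
tcp_pos: [0.4274, -0.1941, 0.243]
eef_rot: [85.9, 89.9, 103.5]
contact_force: [2.2, 0.2, 0.5]
gripper_width: 0.0877
t 1.1 tcp [ 427.4 -194.1  243. ] toolx [-0.     0.002 -1.   ] jawyaw 107.55 j6 -72.0 F [2.2 0.2 0.5] M [-0.08  -0.218  0.036] w 87.7
dp mm [ 43.5 214.1 206.7]
twists [np.float64(57.1), np.float64(12.1), np.float64(-32.9), np.float64(-77.9)]
```

```bash
python3 -m jog '{"fingers":[1,1,1,1,1],"dp":[[0,36,35],[0,72,70],[0,108,104],[0,144,139],[0,180,174]],"twist":[-8,-16,-24,-32,-40]}' 40
python3 -c "
from h import *
from plant import r
plan(r.get_state(),[.56,.0724,.2],50.4)"
```

```text
time_s: 1.6
tcp_pos: [0.5384, 0.03, 0.2434]
eef_rot: [46.5, 89.9, 104.4]
contact_force: [0.3, 0.3, 0.3]
gripper_width: 0.0877
t 1.6 tcp [538.4  30.  243.4] toolx [-0.     0.002 -1.   ] jawyaw 147.91 j6 -56.0 F [0.3 0.3 0.3] M [-0.145 -0.079  0.016] w 87.7
dp mm [43.4  4.1 47.3]
twists [np.float64(-82.5), np.float64(52.5), np.float64(7.5), np.float64(-37.5)]
```

```bash
python3 -m jog '{"fingers":[1,1,1,1,1],"dp":[[9,1,12],[18,2,30],[28,3,42],[38,4,47],[43,4,47]],"twist":[-8,-16,-24,-32,-37.5]}' 40
python3 - <<'E'
from h import *
from plant import r
plan(r.get_state(),[.56,.0724,.120],50.4)
o=[]
for n in("side",):
    c=r.capture(n);x,y=proj(c,(.56,.0724,.15)).astype(int);print(x,y)
    o=cv2.resize(c["frame"][max(0,y-70):y+80,x-100:x+100],(800,600),interpolation=cv2.INTER_CUBIC)
cv2.imwrite("pics/s1.png",o[:,:,::-1])
E
```

```text
time_s: 2.1
tcp_pos: [0.5595, 0.0727, 0.1989]
eef_rot: [59.0, 89.8, 154.7]
contact_force: [0.7, -0.3, 1.2]
gripper_width: 0.0877
t 2.1 tcp [559.5  72.7 198.9] toolx [-0.003  0.001 -1.   ] jawyaw -174.24 j6 -21.4 F [ 0.7 -0.3  1.2] M [0.05  0.222 0.017] w 87.7
dp mm [78.9 -0.6 -0.4]
twists [np.float64(-44.6), np.float64(-89.6), np.float64(45.4), np.float64(0.4)]
248 172
```

View pics/s1.png

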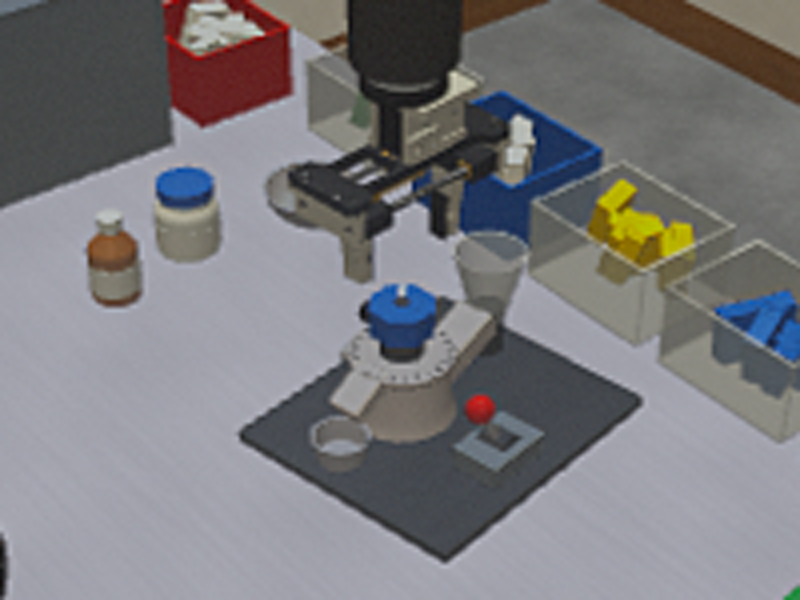

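The open gripper is centred over the ring, which sits at (403,315) in the crop, and the fingers clear the hopper. Now I'll descend and grip.

```bash
python3 -m jog '{"fingers":[1,1,1,1,1],"dp":[[20,0,0],[40,0,0],[60,0,0],[79,0,0],[79,0,0]],"twist":[0.4,0.4,0.4,0.4,0.4]}' 40
python3 -m jog '{"fingers":[0.6,0.6,0.6,0.6,0.6],"dp":[[0,0,0],[0,0,0],[0,0,0],[0,0,0],[0,0,0]],"twist":[0,0,0,0,0]}' 40
python3 -m jog '{"fingers":[0.5,0.5,0.5,0.5,0.5],"dp":[[0,0,0],[0,0,0],[0,0,0],[0,0,0],[0,0,0]],"twist":[0,0,0,0,0]}' 40
python3 -c "
from h import *
from plant import r
plan(r.get_state(),[.56,.0724,.12],50.4)"
```

```text
time_s: 2.65
tcp_pos: [0.5571, 0.0716, 0.117]
eef_rot: [88.8, 89.5, -175.7]
contact_force: [0.3, -0.8, 0.8]
gripper_width: 0.0876
time_s: 3.15
tcp_pos: [0.56, 0.0722, 0.1181]
eef_rot: [68.7, 89.9, 164.2]
contact_force: [9.6, -1.0, -6.3]
gripper_width: 0.0579
time_s: 3.65
tcp_pos: [0.56, 0.0722, 0.1181]
eef_rot: [69.4, 89.9, 164.8]
contact_force: [3.0, -0.8, -4.5]
gripper_width: 0.0577
t 3.65 tcp [560.   72.2 118.1] toolx [-0.002  0.001 -1.   ] jawyaw -174.52 j6 -21.6 F [ 3.  -0.8 -4.5] M [-0.263 -0.641 -0.165] w 57.7
dp mm [-1.9 -0.   0.2]
twists [np.float64(-44.9), np.float64(-89.9), np.float64(45.1), np.float64(0.1)]
```

```bash
cat > p.py <<'E'
from h import *
from plant import r
plan(r.get_state(),[.56,.0724,.118],50.4)
E
python3 -m jog '{"fingers":[0.5,0.5,0.5,0.5,0.5],"dp":[[0,0,0],[0,0,0],[0,0,0],[0,0,0],[0,0,0]],"twist":[2,4,4,4,4]}' 40 >/dev/null; python3 p.py
python3 -m jog '{"fingers":[0.5,0.5,0.5,0.5,0.5],"dp":[[0,0,0],[0,0,0],[0,0,0],[0,0,0],[0,0,0]],"twist":[2,4,7,7,7]}' 40 >/dev/null; python3 p.py
python3 -m jog '{"fingers":[0.5,0.5,0.5,0.5,0.5],"dp":[[0,0,0],[0,0,0],[0,0,0],[0,0,0],[0,0,0]],"twist":[2,4,4,4,4]}' 40 >/dev/null; python3 p.py
```

```text
t 4.15 tcp [560.   72.2 118.1] toolx [-0.002  0.001 -1.   ] jawyaw -178.47 j6 -25.5 F [ 3.8 -0.9 -5. ] M [-0.237 -0.693  0.13 ] w 57.5
dp mm [0.1 0.  0.2]
twists [np.float64(-48.9), np.float64(86.1), np.float64(41.1), np.float64(-3.9)]
t 4.65 tcp [560.1  72.2 118.1] toolx [-0.002  0.001 -1.   ] jawyaw 174.62 j6 -32.5 F [ 4.7 -1.5 -5.4] M [-0.132 -0.688 -0.038] w 57.9
dp mm [0.1 0.1 0.2]
twists [np.float64(-55.8), np.float64(79.2), np.float64(34.2), np.float64(-10.8)]
t 5.15 tcp [560.1  72.2 118.1] toolx [-0.002  0.001 -1.   ] jawyaw 170.68 j6 -36.4 F [ 2.9 -0.7 -4.4] M [-0.155 -0.637 -0.099] w 57.2
dp mm [0.1 0.1 0.2]
twists [np.float64(-59.7), np.float64(75.3), np.float64(30.3), np.float64(-14.7)]
```

```bash
python3 -m jog '{"fingers":[0.5,0.5,0.5,0.5,0.5],"dp":[[0,0,0],[0,0,0],[0,0,0],[0,0,0],[0,0,0]],"twist":[2,4,4,4,4]}' 40 >/dev/null; python3 p.py|grep t\
```

```text
t 5.65 tcp [560.1  72.2 118.1] toolx [-0.002  0.001 -1.   ] jawyaw 166.75 j6 -40.3 F [ 3.7 -1.4 -4.3] M [-0.181 -0.817  0.102] w 57.7
```

```bash
python3 -m jog '{"fingers":[0.5,0.5,0.5,0.5,0.5],"dp":[[0,0,0],[0,0,0],[0,0,0],[0,0,0],[0,0,0]],"twist":[4,8,11,11,11]}' 40 >/dev/null; python3 p.py|grep t\ 
python3 -m jog '{"fingers":[0.5,0.5,0.5,0.5,0.5],"dp":[[0,0,0],[0,0,0],[0,0,0],[0,0,0],[0,0,0]],"twist":[2,4,4,4,4]}' 40 >/dev/null; python3 p.py|grep t\
```

```text
t 6.15 tcp [560.2  72.2 118.1] toolx [-0.002  0.001 -1.   ] jawyaw 155.86 j6 -51.2 F [ 3.9 -0.8 -4.4] M [-0.07  -0.881 -0.106] w 57.7
t 6.65 tcp [560.2  72.2 118.1] toolx [-0.002  0.001 -1.   ] jawyaw 151.94 j6 -55.1 F [ 3.5 -1.7 -5.7] M [-0.213 -1.022  0.081] w 57.7
```

Free at rest 2 as well; on to rest 3.

```bash
python3 -m jog '{"fingers":[0.5,0.5,0.5,0.5,0.5],"dp":[[0,0,0],[0,0,0],[0,0,0],[0,0,0],[0,0,0]],"twist":[4,8,11,11,11]}' 40 >/dev/null; python3 p.py|grep t\ 
python3 -m jog '{"fingers":[0.5,0.5,0.5,0.5,0.5],"dp":[[0,0,0],[0,0,0],[0,0,0],[0,0,0],[0,0,0]],"twist":[2,4,4,4,4]}' 40 >/dev/null; python3 p.py|grep t\
```

```text
t 7.15 tcp [560.2  72.2 118.1] toolx [-0.002  0.001 -1.   ] jawyaw 141.04 j6 -66.0 F [ 5.  -1.3 -5.5] M [-0.096 -1.002 -0.13 ] w 57.6
t 7.65 tcp [560.3  72.2 118.1] toolx [-0.002  0.001 -1.   ] jawyaw 137.12 j6 -69.9 F [ 3.4 -2.  -4.9] M [-0.269 -1.108  0.142] w 57.8
```

```bash
python3 -m jog '{"fingers":[0.5,0.5,0.5,0.5,0.5],"dp":[[0,0,0],[0,0,0],[0,0,0],[0,0,0],[0,0,0]],"twist":[1,2,3,3,3]}' 40 >/dev/null; python3 p.py|grep t\
```

```text
t 8.15 tcp [560.3  72.2 118.1] toolx [-0.002  0.001 -1.   ] jawyaw 134.12 j6 -72.9 F [ 5.3 -2.2 -4.9] M [-0.167 -1.119  0.009] w 57.8
```

Torque falls past the midpoint, so rest 3 is free. On to rest 4.

```bash
python3 -m jog '{"fingers":[0.5,0.5,0.5,0.5,0.5],"dp":[[0,0,0],[0,0,0],[0,0,0],[0,0,0],[0,0,0]],"twist":[3,6,8,8,8]}' 40 >/dev/null; python3 p.py|grep t\ 
python3 -m jog '{"fingers":[0.5,0.5,0.5,0.5,0.5],"dp":[[0,0,0],[0,0,0],[0,0,0],[0,0,0],[0,0,0]],"twist":[2,4,4,4,4]}' 40 >/dev/null; python3 p.py|grep t\
```

```text
t 8.65 tcp [560.3  72.2 118.1] toolx [-0.002  0.001 -1.   ] jawyaw 126.18 j6 -80.9 F [ 4.4 -1.8 -4.9] M [-0.242 -1.24  -0.144] w 57.6
t 9.15 tcp [560.4  72.2 118.1] toolx [-0.001  0.001 -1.   ] jawyaw 122.26 j6 -84.8 F [ 3.3 -2.9 -5.3] M [-0.217 -1.245  0.295] w 57.8
```

```bash
python3 -m jog '{"fingers":[0.5,0.5,0.5,0.5,0.5],"dp":[[0,0,0],[0,0,0],[0,0,0],[0,0,0],[0,0,0]],"twist":[1,2.5,2.5,2.5,2.5]}' 40 >/dev/null; python3 p.py|grep t\
```

```text
t 9.65 tcp [560.3  72.2 118.1] toolx [-0.002  0.001 -1.   ] jawyaw 119.76 j6 -87.3 F [ 5.  -2.3 -6. ] M [-0.084 -1.199  0.352] w 58.0
```

```bash
python3 -m jog '{"fingers":[0.5,0.5,0.5,0.5,0.5],"dp":[[0,0,0],[0,0,0],[0,0,0],[0,0,0],[0,0,0]],"twist":[0.7,1.5,1.5,1.5,1.5]}' 40 >/dev/null; python3 p.py|grep t\
python3 - <<'E'
from plant import r
for i in range(4): print(r.get_state()["moment"].round(3))
E
```

```text
t 10.15 tcp [560.3  72.2 118.1] toolx [-0.002  0.001 -1.   ] jawyaw 118.25 j6 -88.8 F [ 3.6 -2.8 -6.6] M [-0.002 -1.168  0.401] w 57.8
[-0.002 -1.168  0.401]
[-0.002 -1.168  0.401]
[-0.002 -1.168  0.401]
[-0.002 -1.168  0.401]
```

Torque keeps rising to 0.40 N m where a free ring would have passed over its midpoint, so the burrs touch at rest 4. Backing off three clicks puts the jaws at about 170°.

```bash
python3 -m jog '{"fingers":[0.5,0.5,0.5,0.5,0.5],"dp":[[0,0,0],[0,0,0],[0,0,0],[0,0,0],[0,0,0]],"twist":[-5,-10,-15,-20,-26]}' 40 >/dev/null; python3 p.py|grep t\ 
python3 -m jog '{"fingers":[0.5,0.5,0.5,0.5,0.5],"dp":[[0,0,0],[0,0,0],[0,0,0],[0,0,0],[0,0,0]],"twist":[-6,-12,-18,-23,-26]}' 40 >/dev/null; python3 p.py|grep t\ 
python3 -m jog '{"fingers":[0.5,0.5,0.5,0.5,0.5],"dp":[[0,0,0],[0,0,0],[0,0,0],[0,0,0],[0,0,0]],"twist":[0,0,0,0,0]}' 40 >/dev/null; python3 p.py|grep t\
```

```text
t 10.65 tcp [560.2  72.2 118.1] toolx [-0.002  0.001 -1.   ] jawyaw 144.41 j6 -62.6 F [ 4.  -1.3 -4.4] M [-0.094 -0.917 -0.05 ] w 57.7
t 11.15 tcp [560.1  72.2 118.1] toolx [-0.002  0.001 -1.   ] jawyaw 170.56 j6 -36.5 F [ 3.6 -1.  -4. ] M [-0.289 -0.861 -0.153] w 57.8
t 11.65 tcp [560.1  72.2 118.1] toolx [-0.002  0.001 -1.   ] jawyaw 170.53 j6 -36.5 F [ 5.  -1.4 -5.4] M [-0.363 -1.085 -0.139] w 57.3
```

```bash
python3 -m jog '{"fingers":[0.5,0.5,1,1,1],"dp":[[0,0,0],[0,0,0],[0,0,0],[0,0,0],[0,0,0]],"twist":[1.5,1.5,1.5,1.5,1.5]}' 40 >/dev/null; python3 p.py|grep t\ 
python3 -m jog '{"fingers":[1,1,1,1,1],"dp":[[-15,0,0],[-40,0,0],[-75,0,0],[-100,0,0],[-100,0,0]],"twist":[0,0,0,0,0]}' 40 >/dev/null; python3 p.py
python3 - <<'E'
from h import *
from plant import r
c=r.capture("top");np.savez("pics/top1.npz",**c)
c2=r.capture("side")
o=[]
for k in(c,c2):
    x,y=proj(k,(.56,.03,.1)).astype(int);o.append(cv2.resize(k["frame"][y-38:y+38,x-50:x+50],(400,304),interpolation=cv2.INTER_CUBIC));print(x,y)
cv2.imwrite("pics/m1.png",np.hstack(o)[:,:,::-1])
E
```

```text
t 12.15 tcp [559.9  72.3 118.4] toolx [-0.002  0.001 -1.   ] jawyaw 169.04 j6 -38.0 F [-1.   0.1  0.9] M [0.032 0.096 0.064] w 76.3
t 12.65 tcp [561.9  72.8 222.7] toolx [ 0.004  0.003 -1.   ] jawyaw 169.08 j6 -38.0 F [-0.3  0.2 -0.8] M [0.016 0.026 0.021] w 87.7
dp mm [104.7   2.2  -1.2]
twists [np.float64(-61.3), np.float64(73.7), np.float64(28.7), np.float64(-16.3)]
245 198
255 189
```

View pics/m1.png

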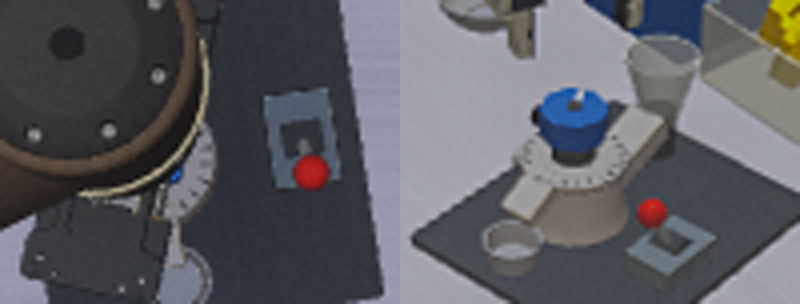

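The ring has been released; its stripe shows in the side crop at (578,97), but the top view is blocked by the arm. I'll move beside the lever, which uncovers the ring.

```bash
cat > q.py <<'E'
from h import *
from plant import r
import sys
mx,my,z=map(float,sys.argv[1:4]);a=np.radians(10.11)
t=[.56+(mx*np.cos(a)-my*np.sin(a))/1e3,.0724+(mx*np.sin(a)+my*np.cos(a))/1e3,z/1e3]
s=r.get_state();plan(s,t,10.1)
d=(s["tcp_pos"][:2]-[.56,.0724])*1e3;print("mill xy",d[0]*np.cos(a)+d[1]*np.sin(a),-d[0]*np.sin(a)+d[1]*np.cos(a))
E
python3 q.py -80 -115 200
```

```text
t 12.75 tcp [560.   72.4 218.9] toolx [-0.001  0.002 -1.   ] jawyaw 169.04 j6 -38.0 F [-0.5  0.2 -0.2] M [0.048 0.136 0.053] w 87.5
dp mm [  18.8   33.2 -136.1]
twists [np.float64(-21.1), np.float64(-66.1), np.float64(68.9), np.float64(23.9)]
mill xy -0.0297038055898327 -0.017694498040403007
```

```bash
python3 -m jog '{"fingers":[0,0,0,0,0],"dp":[[4,8,-34],[9,16,-68],[14,25,-102],[19,33,-136],[19,33,-136]],"twist":[-5,-10,-16,-21,-21]}' 40 >/dev/null; python3 q.py -80 -115 97
python3 - <<'E'
from h import *
from plant import r
c=r.capture("top");np.savez("pics/top2.npz",**c)
c2=r.capture("side")
for b in blobs(c,"red",(195,140,295,250)):
  d=ray(c,*b[0],.089)[:2]-[.56,.0724];print(b[:2],np.degrees(np.arctan2(d[1],d[0])).round(1),np.hypot(*d).round(4))
o=[]
for k in(c,c2):
    x,y=proj(k,(.56,.05,.1)).astype(int);o.append(cv2.resize(k["frame"][y-38:y+38,x-50:x+50],(400,304),interpolation=cv2.INTER_CUBIC))
cv2.imwrite("pics/m2.png",np.hstack(o)[:,:,::-1])
E
```

```text
t 13.25 tcp [498.5 -57.5 197.9] toolx [-0.005  0.002 -1.   ] jawyaw -169.95 j6 -5.6 F [-0.2  0.1  0.9] M [0.081 0.062 0.028] w 53.2
dp mm [100.9  -3.8   1.8]
twists [np.float64(-0.1), np.float64(-45.1), np.float64(89.9), np.float64(44.9)]
mill xy -83.36250081991915 -117.04346495833126
(array([222.88, 186.75]), 8) 35.1 0.0414
```

View pics/m2.png

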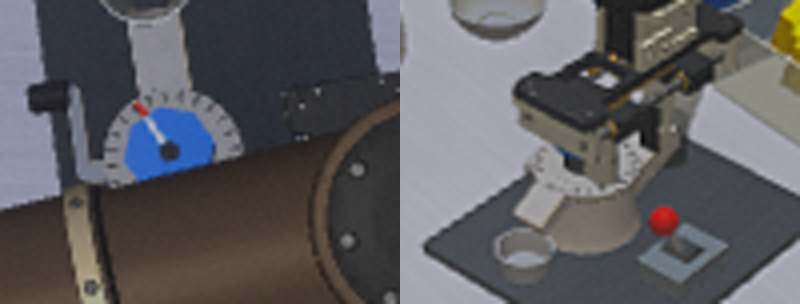

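The pointer, at (140,107) in the left crop, reads 35.1°. That is one click from the start angle and so three clicks open of rest 4. The lever is untouched. I'll finish closing the fingers, then go down beside the ball.

```bash
python3 -m jog '{"fingers":[0,0,0,0,0],"dp":[[5,-2,0],[10,-4,0],[20,-4,0],[20,-4,0],[20,-4,0]],"twist":[0,0,0,0,0]}' 40 >/dev/null; python3 q.py -80 -115 97
```

```text
t 13.85 tcp [504.6 -54.6 178.3] toolx [-0.004  0.001 -1.   ] jawyaw -170.07 j6 -5.9 F [0.2 0.  0.5] M [0.015 0.122 0.005] w 5.2
dp mm [81.3  2.9  0.1]
twists [np.float64(-0.2), np.float64(-45.2), np.float64(89.8), np.float64(44.8)]
mill xy -76.80822807043668 -115.26520957305539
```

```bash
python3 -m jog '{"fingers":[0,0,0,0,0],"dp":[[20,3,0],[40,3,0],[60,3,0],[80,3,0],[80,3,0]],"twist":[0,0,0,0,0]}' 40 >/dev/null; python3 q.py -7 -115 97
python3 -m jog '{"fingers":[0,0,0,0,0],"dp":[[0,0,0],[0,-6,0],[0,-12,0],[0,-18,0],[0,-18,0]],"twist":[0,0,0,0,0]}' 40 >/dev/null; python3 q.py -7 -115 97
```

```text
t 14.35 tcp [499.8 -55.2  96.3] toolx [-0.008  0.001 -1.   ] jawyaw -170.08 j6 -5.9 F [-0.1 -0.2 -0.4] M [-0.015  0.141  0.012] w 0.5
dp mm [ -1.2 -74.6   0.3]
twists [np.float64(-0.2), np.float64(-45.2), np.float64(89.8), np.float64(44.8)]
mill xy -81.61161117154074 -115.01049499382995
t 14.85 tcp [518.9 -51.8  96.6] toolx [-0.007  0.001 -1.   ] jawyaw -170.07 j6 -5.7 F [-0.2 -0.4 -0.4] M [-0.002  0.115 -0.033] w 0.8
dp mm [ -0.7 -55.2   0.2]
twists [np.float64(-0.2), np.float64(-45.2), np.float64(89.8), np.float64(44.8)]
mill xy -62.231895899022696 -115.05151342240993
```

```bash
python3 -m jog '{"fingers":[0,0,0,0,0],"dp":[[0,-7,0],[0,-14,0],[0,-21,0],[0,-28,0],[0,-32,0]],"twist":[0,0,0,0,0]}' 40 >/dev/null; python3 q.py -7 -115 97
python3 -m jog '{"fingers":[0,0,0,0,0],"dp":[[0,-5,0],[0,-10,0],[0,-15,0],[0,-20,0],[0,-21,0]],"twist":[0,0,0,0,0]}' 40 >/dev/null; python3 q.py -7 -115 97
```

```text
t 15.35 tcp [551.5 -46.1  96.4] toolx [-0.006  0.001 -1.   ] jawyaw -170.07 j6 -5.3 F [-0.5 -0.4  1.4] M [-0.069  0.555 -0.068] w 0.5
dp mm [ -0.7 -22.2   0.2]
twists [np.float64(-0.2), np.float64(-45.2), np.float64(89.8), np.float64(44.8)]
mill xy -29.214531816552494 -115.16293271306697
t 15.85 tcp [572.5 -42.4  96. ] toolx [-0.007  0.001 -1.   ] jawyaw -170.07 j6 -5.1 F [-0.8 -0.7 -0.8] M [-0.097  0.534 -0.009] w 0.8
dp mm [-1.  -0.8  0.2]
twists [np.float64(-0.2), np.float64(-45.2), np.float64(89.8), np.float64(44.8)]
mill xy -7.839750297127052 -115.19204672149212
```

```bash
python3 -m jog '{"fingers":[0,0,0,0,0],"dp":[[0,-1,0],[0,-2,0],[0,-2,0],[0,-2,0],[0,-2,0]],"twist":[0,0,0,0,0]}' 40 >/dev/null; python3 q.py -7 -115 97|grep -e t\  -e mill
python3 -m jog '{"fingers":[0,0,0,0,0],"dp":[[0,-1,0],[0,-1.5,0],[0,-1.5,0],[0,-1.5,0],[0,-1.5,0]],"twist":[0,0,0,0,0]}' 40 >/dev/null; python3 q.py -7 -115 97|grep -e t\  -e mill
```

```text
t 16.35 tcp [574.4 -42.   96. ] toolx [-0.007  0.001 -1.   ] jawyaw -170.07 j6 -5.1 F [-1.2 -0.7 -1.5] M [0.004 0.468 0.023] w 0.4
mill xy -5.937659697905691 -115.18385166665496
t 16.85 tcp [575.9 -41.8  96. ] toolx [-0.006  0.001 -1.   ] jawyaw -170.07 j6 -5.1 F [-1.3 -0.2 -0.5] M [-0.052  0.437 -0.021] w 0.4
mill xy -4.410394765437099 -115.17302599232423
```

Run:
```python
from h import *
from plant import r
c=r.capture("side")
a=np.radians(10.11)
for b in blobs(c,"red",(205,150,330,245)):
  d=(ray(c,*b[0],.090)[:2]-[.56,.0724])*1e3;print(b[:2],"mill",(d[0]*np.cos(a)+d[1]*np.sin(a)).round(1),(-d[0]*np.sin(a)+d[1]*np.cos(a)).round(1))
x,y=proj(c,(.58,-.02,.1)).astype(int)
cv2.imwrite("pics/m3.png",cv2.resize(c["frame"][y-45:y+45,x-60:x+60],(800,600),interpolation=cv2.INTER_CUBIC)[:,:,::-1])
```

```text
(array([278.94, 196.35]), 17) mill 27.2 -120.1
```

View pics/m3.png

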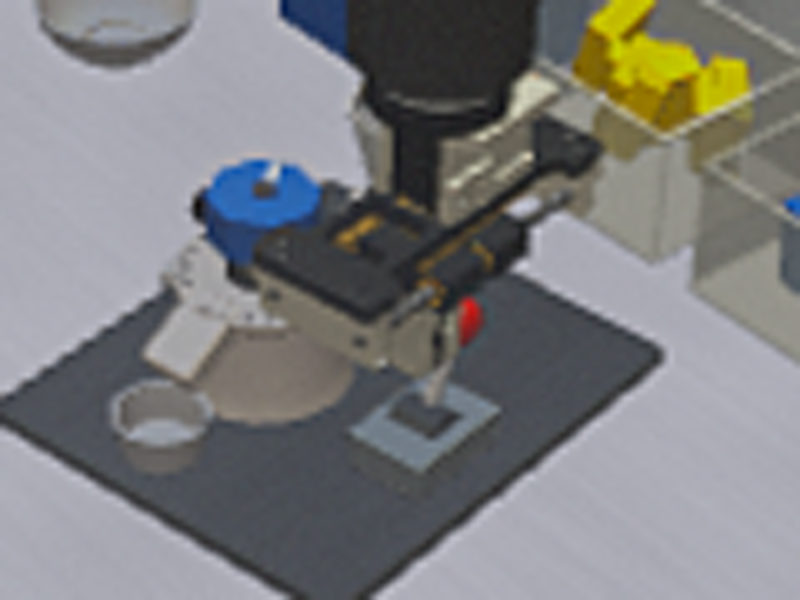

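The lever now leans to +x, with the ball at (468,320) half hidden by the finger. I'll nudge it to the end stop, then retreat.

```bash
python3 -m jog '{"fingers":[0,0,0,0,0],"dp":[[0,-1,0],[0,-2,0],[0,-2,0],[0,-2,0],[0,-2,0]],"twist":[0,0,0,0,0]}' 40 >/dev/null; python3 q.py -7 -115 97|grep -e t\  -e mill
python3 -m jog '{"fingers":[0,0,0,0,0],"dp":[[0,-1,0],[0,-2,0],[0,-2,0],[0,-2,0],[0,-2,0]],"twist":[0,0,0,0,0]}' 40 >/dev/null; python3 q.py -7 -115 97|grep -e t\  -e mill
```

```text
t 17.4 tcp [578.  -41.4  96.1] toolx [-0.006  0.001 -1.   ] jawyaw -170.07 j6 -5.1 F [ 0.  -1.1 -0.7] M [-0.051  0.351 -0.024] w 0.4
mill xy -2.211860248601326 -115.19883956613232
t 17.9 tcp [579.8 -41.1  96. ] toolx [-0.006  0.001 -1.   ] jawyaw -170.07 j6 -5.1 F [-1.7  0.2 -0.4] M [-0.161  0.737  0.027] w 0.5
mill xy -0.40337566811252046 -115.23509260766807
```

```bash
python3 -m jog '{"fingers":[0,0,0,0,0],"dp":[[0,20,0],[-20,45,0],[-60,65,0],[-100,65,-20],[-120,65,-60]],"twist":[0,0,0,0,0]}' 40 >/dev/null
python3 -m jog '{"fingers":[0,0,0,0,0],"dp":[[0,20,-45],[0,40,-90],[0,60,-135],[0,60,-180],[0,60,-180]],"twist":[0,0,0,0,0]}' 40 >/dev/null; python3 q.py -7 -115 97|grep -e t\  -e mill
python3 - <<'E'
from h import *
from plant import r
a=np.radians(10.11);o=[]
for n,box in(("top",(195,140,295,250)),("side",(205,150,310,245))):
  c=r.capture(n)
  for b in blobs(c,"red",box):
    d=(ray(c,*b[0],.089)[:2]-[.56,.0724])*1e3;print(n,b[:2],"mill",(d[0]*np.cos(a)+d[1]*np.sin(a)).round(1),(-d[0]*np.sin(a)+d[1]*np.cos(a)).round(1),"world ang",np.degrees(np.arctan2(d[1],d[0])).round(1))
  o.append(cv2.resize(c["frame"],(400,300)))
cv2.imwrite("pics/m4.png",np.hstack(o)[:,:,::-1])
E
```

```text
t 18.9 tcp [ 502.  -303.2  221.2] toolx [ 0.003 -0.001 -1.   ] jawyaw -170.07 j6 22.0 F [-1.3  0.8 -0.4] M [0.106 0.202 0.049] w 0.4
mill xy -123.0319508587259 -359.55050044596476
top (array([269.14, 182.58]), 59) mill 29.5 -113.9 world ang -65.4
top (array([222.88, 186.75]), 8) mill 37.5 17.5 world ang 35.1
side (array([277.87, 196.03]), 39) mill 27.3 -115.4 world ang -66.6
```

View pics/m4.png

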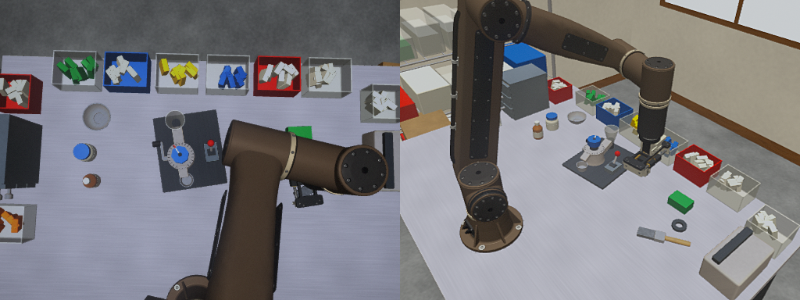

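The ball sits at mill x of about +28 mm, which puts the lever at roughly 0.97–1.0 rad. The pointer is still at 35.1° and the other objects look undisturbed. Handing in.

```bash
python3 -c "
from plant import r
print(r.close_job())"
```

```text
the job is handed in; nothing more can be done
None
```

The mill is set, the lock lever is over on its locked side, and the job is handed in at about 19 s of the 61 s allowed. No verdict was reported.

- **Burrs touching:** I turned the ring clockwise click by click. The first three rests were free, with torque peaking at about 0.08–0.14 N m. Past the fourth, torque climbed to 0.40 N m, which leaves roughly 0.28 N m from the burrs (0.18 needed, 0.85 the limit). It rose more slowly per degree than the stated spring, probably because the ring gave a little in the grip.
- **Backed off three clicks:** After release the ring pointer read 35.1°, against 50.4° at the start. That is one click from the start and three from the fourth rest. It read the same after the lever was flipped.
- **Lock lever:** The ball ended at mill x of +29.5 mm in the top view and +27.3 mm in the side view, so the lever is at about 0.97–1.0 rad. I never clearly felt the end stop, so this rests on the images.
- **Rest of the bench:** In the last pictures everything visible looked undisturbed. I judged that by eye and did not measure it. The gripper was clear of the mill and closed.

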